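Complete the module layer and hold the ratchet clamp at four clicks

ROBOT

A 7-joint arm with a two-finger parallel gripper is mounted at the origin on the work surface. World frame = base frame: x ahead of the robot, y to its left, z up, the work surface at z = 0. Lengths are in m, angles in rad, forces in N, time in s.
With the tool pointing down it reaches from about 0.4 to 0.85 m from the base axis. Payload 4.5 kg.
Tool frame: the origin (TCP) lies midway between the tips of the shut fingers; the grasp point (between the pads) lies 19 mm behind it; z points along the fingers, y is the line along which they close (so a half turn about z gives the same grasp; the last joint's range is limited). The gripper opens to 88 mm and grips with 3 to 60 N. Pads are 18 mm wide; open, the fingers measure 123 mm over their backs; the gripper's body (75 mm by 187 mm) begins 45 mm behind the grasp point.
Start: joints at [1.38, 0.689, -0.195, 1.565, 0.157, 0.902, -0.215], TCP at [0.139, -0.609, 0.239] pointing down, gripper open.
Joint ranges: [-3.01, 3.01], [-0.46, 2.08], [-1.47, 1.51], [0.13, 2.56], [-1, 4.14], [0.04, 2.09], [-2.66, 2.66]. Speed limits (rad/s): [2.57, 2.57, 3.14, 3.14, 3.14, 3.14, 3.14].

INTERFACE

Orientations are given as a unit quaternion [x, y, z, w].
In Python, from plant import r gives the robot as it stands.
- The arm moves only by the tool carry_out, never from a script. Its argument "plan" is a list of rows, each an object with "rot": the turn, a rotation vector about the tool's x, y, z in rad, a list of three; "xyz": the shift along the tool's x, y, z in m, a list of three; "grip": the closure in counts, from 0 (fully open) to 255 (shut). In form: [{"rot": [wx, wy, wz], "xyz": [dx, dy, dz], "grip": grip}, ...]. A call has 1 to 8 rows; each row is the pose to reach, as a shift and turn from the pose commanded when the call began, along the tool's axes at that moment; what a row does not reach only later rows make up. A row lasts 1/12 s, in which the tool goes at most 41.7 mm and 7.16 degrees, less where a joint would pass 70% of its speed; a pose out of reach is approached as far as the arm can. A call with a gripper value outside its range is refused whole. The fingers move at their own pace and stop on an object; "squeeze" is the grip in N (left out, the last holds). Time passes only in rows, so rows that repeat a pose let the fingers close. It gives the time, the measured TCP pose, the force, the opening and the grip force at its end, in the units of the state.
- r.get_state(): the state, without advancing time (a new reading comes with each control period).
- r.snapshot(name): name is "side" or "top" or "wrist"; returns the picture (384x512x3 uint8, red, green, blue); there is no depth.
- r.camera_params(name): a dict with "fx", "fy", "cx", "cy" (pixels), "position" and "attitude" of the camera in the world; the wrist camera has in their place "hand_eye" (4x4, takes a point from camera to tool coordinates, whose origin is the TCP and whose axes are the flange's). Camera axes: x right, y down, z forward; pixel columns grow to the right and rows downward; lengths in m; the calibration is good to about 2 mm. A picture is of the moment at which its call begins: read the wrist's pose just before it. camera_params takes no time and is no camera call.
- r.finish_job(): hands the job in; it is judged then, once.
The state is a dict: "clock": time; "q": joint angles; "qd": joint speeds; "joint_torque": joint torques, N m; "tool_pos": TCP position; "eef_rot": TCP orientation; "contact_force": force on the tool from outside, world axes, zero at the start; "moment": the same for the moment, N m; "opening": opening from 0.0 (shut) to 1.0 (fully open); "finger_force": force on a finger pad.
Only numpy, scipy, OpenCV 4.12 (cv2) and the standard library are available. Lean on these libraries where they do the work, as an engineer would, in place of code of your own. Each camera call takes 0.05 s, during which the arm holds its last target. There are 200 camera calls.

TASK

Complete the interlocking layer on the clamping plate: set the two loose power-supply modules flat on the two empty outlined places, each squarely over its outline, without dislodging the two already there. Then turn the orange ratchet lever anticlockwise, seen from above, exactly four clicks from its rest stop, never running on to a fifth, and finish while still holding its post at the fourth click: it springs back when let go. Leave the multimeter, screw jar and breadboard where they are.

Things in the scene. Friction and masses are not known exactly. Their poses are not given: they have to be found in the camera images.
- fixture: aluminium plate fixed to the bench, 160 (x) x 305 (y) x 12 mm thick. Origin: under the centre of the 134 mm square layer; the plate reaches 83 mm to +y, 222 mm to -y. Four blue, yellow-edged places, 84 x 52 mm, in a pinwheel, 6 mm between modules. Steel fence 8 mm thick, top 34 mm above the bench, at y = 75 mm. The ratchet lever is at the -y end, clicking on a brass pawl
- clamp_bar (a joint): travel of the steel clamp bar (110 x 12 mm, top 34 mm above the bench) in m: 0 at rest with its centre at fixture y -96 mm; the lever drives it 5 mm towards the layer (+y) with every click, ending about 3 mm short of the modules after four
- place_far_right (a point): centre of an empty place, 12 mm above the bench, 43 mm to +x and 27 mm to -y of the fixture's origin; a module here lies with its 80 mm side along the fixture's y, either way round
- place_near_left (a point): centre of the other empty place, on the top face, 43 mm to -x and 27 mm to +y of the fixture's origin; a module here lies with its 80 mm side along the fixture's y, either way round
- place_near_right (a point): centre of the place already holding module set_1, on the top face, at fixture x -27, y -43 mm; 80 mm side along the fixture's x
- place_far_left (a point): centre of the place already holding module set_2, on the top face, at fixture x 27, y 43 mm; 80 mm side along the fixture's x
- loose_1: grey power-supply module: body 80 (x) x 48 (y) x 30 mm high with a central black rib 30 (x) x 18 (y) mm standing 28 mm higher (top at 58 mm), to be gripped across its 18 mm; 0.2 to 0.45 kg. Origin: centre of the underside; x along the 80 mm side. Starts loose on the bench; either loose module may go on either empty place
- loose_2: grey power-supply module: body 80 (x) x 48 (y) x 30 mm high with a central black rib 30 (x) x 18 (y) mm standing 28 mm higher (top at 58 mm), to be gripped across its 18 mm; 0.2 to 0.45 kg. Origin: centre of the underside; x along the 80 mm side. Starts loose on the bench; either loose module may go on either empty place
- set_1: grey power-supply module: body 80 (x) x 48 (y) x 30 mm high with a central black rib 30 (x) x 18 (y) mm standing 28 mm higher (top at 58 mm), to be gripped across its 18 mm; 0.2 to 0.45 kg. Origin: centre of the underside; x along the 80 mm side. Already set on the plate (loose, not fastened)
- set_2: grey power-supply module: body 80 (x) x 48 (y) x 30 mm high with a central black rib 30 (x) x 18 (y) mm standing 28 mm higher (top at 58 mm), to be gripped across its 18 mm; 0.2 to 0.45 kg. Origin: centre of the underside; x along the 80 mm side. Already set on the plate (loose, not fastened)
- ratchet (a joint): lever angle about its vertical pivot, rad: 0 at the rest stop (its start), growing anticlockwise from above, end stop 1.3. Clicks (notches) every 0.2: first 0.2, fourth 0.8. A spring always pushes it back to 0. Push at the post: 6 N at rest to 9 N at 0.8 on average; nearing a notch it falls some 4 N, then jumps up 4 to 8 N within 0.05 rad or so: the click. Never over 16 N
- lever_pivot (a point): point on the lever's vertical axis, 60 mm above the bench, at fixture x 0, y -165 mm
- lever_grip (a point): point on the axis of the upright round orange post at the lever's end, 65 mm above the bench, a good height to hold it. The post is 22 mm in diameter, from 38 to 88 mm above the bench, 90 mm from the pivot axis; the lever arm under it is 22 mm wide, its top 39 mm above the bench. At rest the post stands at fixture x -78, y -210 mm; it turns with the lever
- multimeter: red and black multimeter lying flat, 150 x 80 x 37 mm; bystander. Origin: centre of the underside
- screw_jar: white jar with a white lid, 52 mm across, 70 mm tall; bystander. Origin: centre of the underside
- breadboard: white breadboard, 85 x 55 x 14 mm; bystander. Origin: centre of the underside
Mind the look-alikes: they are no part of the job. What is shaped like the loose_1 but red is not meant. What is shaped like the set_2 but purple or red is not meant.

How it is judged:
By the outcome, as a careful person would: the job done as asked, in the order asked, and still so for the second after the job is handed in, while the arm keeps its last pose, push and grip.
It also fails if it takes over 72 s, if anything falls off the work surface, if the arm or the gripper's body presses on something with over 40 N, if the wrist force passes 120 N, or if a joint passes its speed limit or range.

## Working session

There is one attempt and no reset: what is moved stays moved. The work goes in short steps, Python scripts to look and compute and a tool call to move; the robot and the scene stay as the last step left them, time stands still between calls to the robot, and variables do not carry over. Pictures are saved under pics/ and viewed, at most 10 in all, crops included, and the job is handed in when it is done.

Besides the shell and the picture viewer there is one more tool, called after "Emit:" in YAML: its name, and indented under it one key for each argument. carry_out: Moves the arm, as the interface text tells. Its arguments: {"type":"object","properties":{"plan":{"type":"array"},"squeeze":{"type":"number"}},"required":["plan"]}

```bash
mkdir -p pics; ls; python3 - <<'E'
from plant import r
import cv2,numpy as np
s=r.get_state();print({k:np.round(v,3).tolist() for k,v in s.items()})
for n in("top","side"):
    im=r.snapshot(n);cv2.imwrite(f"pics/{n}0.png",im[:,:,::-1]);print(n,r.camera_params(n))
print(r.camera_params("wrist"))
a=cv2.imread("pics/top0.png");b=cv2.imread("pics/side0.png")
cv2.imwrite("pics/top0b.png",cv2.resize(a,(800,600),interpolation=cv2.INTER_CUBIC))
E
```

```text
pics
{'clock': 0.0, 'q': [1.38, 0.69, -0.194, 1.566, 0.157, 0.903, -0.215], 'qd': [-0.0, -0.002, 0.002, -0.0, 0.001, 0.001, -0.0], 'joint_torque': [-0.001, -52.756, -1.267, -15.343, -0.053, 0.007, 0.0], 'tool_pos': [0.139, -0.609, 0.238], 'eef_rot': [0.994, 0.112, -0.0, -0.001], 'contact_force': [-0.19, -0.134, -0.342], 'moment': [0.025, -0.001, -0.013], 'finger_force': 0.0, 'opening': 1.001}
top {'fx': 363.904776985675, 'fy': 363.904776985675, 'cx': 256.4356703206387, 'cy': 191.24889135910294, 'position': array([0.40961799, 0.01633428, 0.99740303]), 'attitude': array([-0.69761758,  0.71323537, -0.05192783,  0.04391495])}
side {'fx': 350.7573001307041, 'fy': 350.7573001307041, 'cx': 256.1928522839293, 'cy': 199.85319193215486, 'position': array([0.36597991, 0.81983383, 0.68182333]), 'attitude': array([-0.12089767,  0.88510193, -0.44687248,  0.04778396])}
{'fx': 306.55766820531227, 'fy': 306.55766820531227, 'cx': 255.96208210146057, 'cy': 194.20868213083472, 'hand_eye': array([[ 3.55226434e-04, -9.64238959e-01, -2.65034156e-01,
         6.80687657e-02],
       [ 9.99999936e-01,  3.30338114e-04,  1.38478499e-04,
         3.35218022e-04],
       [-4.59754808e-05, -2.65034188e-01,  9.64239014e-01,
        -1.46396241e-01],
       [ 0.00000000e+00,  0.00000000e+00,  0.00000000e+00,
         1.00000000e+00]])}
```

View pics/top0b.png

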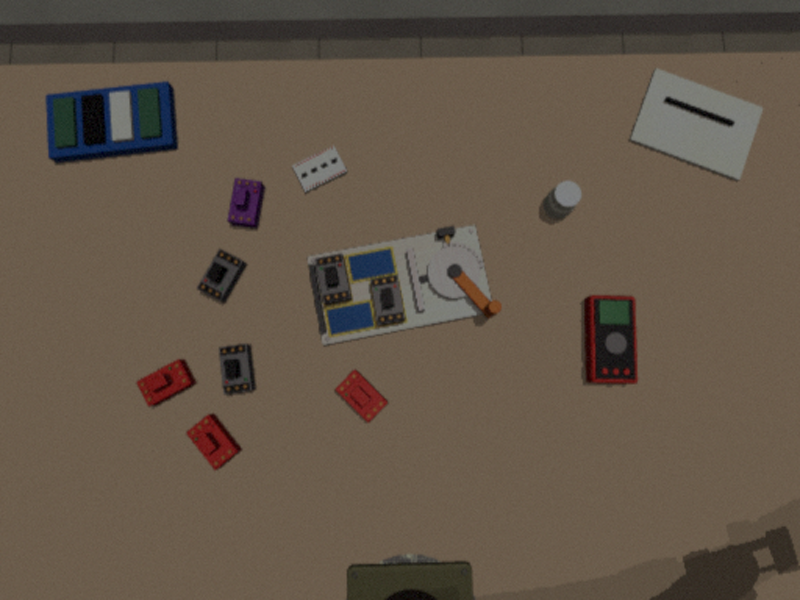

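View pics/side0.png

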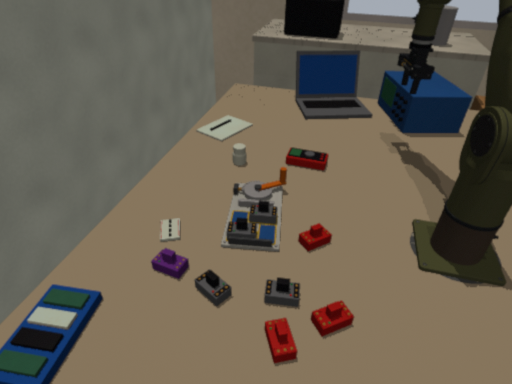

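The top view (800 px wide) shows grey modules with black ribs at (222,275) and (237,369). Both are loose and match loose_1/2. The purple one at (246,203) and the red ones at (165,383), (213,441) and (361,396) are look-alikes. The plate has set modules at (331,278) and (387,300), empty blue places at (372,265) and (350,318), and the orange post at (492,308). Next I'll measure these.

```bash
cat > h.py <<'E'
import numpy as np,cv2
from scipy.spatial.transform import Rotation as R
from plant import r
def cam(n,s=None):
    p=r.camera_params(n)
    if n=="wrist":
        s=s or r.get_state();H=p["hand_eye"];T=R.from_quat(s["eef_rot"]).as_matrix()
        return p,T@H[:3,:3],T@H[:3,3]+s["tool_pos"]
    return p,R.from_quat(p["attitude"]).as_matrix(),np.array(p["position"])
def ray(c,uv,z):
    p,M,o=c;uv=np.atleast_2d(uv).astype(float)
    d=np.c_[(uv[:,0]-p["cx"])/p["fx"],(uv[:,1]-p["cy"])/p["fy"],np.ones(len(uv))]@M.T
    return o+d*((z-o[2])/d[:,2])[:,None]
def proj(c,P):
    p,M,o=c;q=(np.atleast_2d(P)-o)@M
    return np.c_[p["cx"]+p["fx"]*q[:,0]/q[:,2],p["cy"]+p["fy"]*q[:,1]/q[:,2]]
def yaw(s=None):
    s=s or r.get_state();x=R.from_quat(s["eef_rot"]).as_matrix()[:,0];return np.arctan2(x[1],x[0])
def go(P,psi,s=None,half=True):
    "shift in tool axes and rotvec to world P with tool-x at yaw psi, tool down"
    s=s or r.get_state();T=R.from_quat(s["eef_rot"])
    if half: psi=yaw(s)+(psi-yaw(s)+np.pi/2)%np.pi-np.pi/2
    G=R.from_euler("z",psi)*R.from_euler("x",np.pi)
    return np.round(T.inv().apply(np.array(P)-s["tool_pos"]),4),np.round((T.inv()*G).as_rotvec(),4)
def blobs(im,mask,amin=20):
    n,l,st,c=cv2.connectedComponentsWithStats(mask.astype(np.uint8))
    out=[]
    for i in range(1,n):
        if st[i,4]>=amin:
            out.append((st[i,4],c[i],cv2.minAreaRect(np.argwhere(l==i)[:,::-1].astype(np.float32))))
    return sorted(out,key=lambda t:-t[0])
E
python3 - <<'E'
from h import *
im=cv2.imread("pics/top0.png");h=cv2.cvtColor(im,cv2.COLOR_BGR2HSV);c=cam("top")
def cut(m,x0=130,x1=330,y0=120,y1=270):
    o=np.zeros(m.shape,bool);o[y0:y1,x0:x1]=m[y0:y1,x0:x1];return o
H,S,V=cv2.split(h)
def show(t,m,z,a=20):
    for ar,ce,re in blobs(im,cut(m),a):
        b=ray(c,cv2.boxPoints(re),z);e=b[1]-b[0];f=b[2]-b[1]
        print(t,ar,ce.round(1),ray(c,re[0],z)[0].round(4),"sides",np.linalg.norm(e).round(3),np.linalg.norm(f).round(3),"ang",np.degrees(np.arctan2(e[1],e[0])).round(1))
show("blue",(H>95)&(H<125)&(S>120),.012)
show("blk",(V<35),.058,8)
show("orange",(H<14)&(H>4)&(S>150)&(V>90),.088,15)
show("grey",(S<70)&(V<110)&(V>25),.03,60)
crop=im[140:260,130:330];cv2.imwrite("pics/crop.png",cv2.resize(crop,(800,480),interpolation=cv2.INTER_CUBIC))
print(im[214:218,142:160].tolist()[0])
E
```

```text
blue 378 [223.6 203.2] [0.5133 0.0935 0.012 ] sides 0.072 0.039 ang -80.5
blue 361 [237.3 169. ] [0.6071 0.0549 0.012 ] sides 0.072 0.039 ang -79.6
blk 117 [138.5 174.5] [0.5883 0.3117 0.058 ] sides 0.031 0.027 ang -28.5
blk 113 [148.4 235.6] [0.4293 0.2825 0.058 ] sides 0.024 0.032 ang -79.9
blk 89 [211.9 177. ] [0.5778 0.12   0.058 ] sides 0.019 0.033 ang -81.5
blk 70 [247.  191.3] [0.5387 0.0285 0.058 ] sides 0.017 0.032 ang -81.6
blk 68 [149.  180.3] [0.5726 0.2838 0.058 ] sides 0.071 0.007 ang -28.8
blk 63 [162.1 136.3] [0.6932 0.2494 0.058 ] sides 0.079 0.037 ang -39.8
blk 48 [160.1 234.6] [0.4314 0.253  0.058 ] sides 0.004 0.07 ang -84.5
blk 31 [213.8 191.4] [0.5419 0.1168 0.058 ] sides 0.03 0.015 ang -77.0
blk 30 [156.1 129.4] [0.7106 0.2655 0.058 ] sides 0.029 0.014 ang -35.7
blk 27 [150.9 248.5] [0.3973 0.276  0.058 ] sides 0.021 0.012 ang -81.9
blk 12 [145.8 223.7] [0.459  0.2908 0.058 ] sides 0.01 0.008 ang 1.1
blk 11 [131.6 184.3] [0.5632 0.3293 0.058 ] sides 0.009 0.007 ang -25.3
blk 10 [143.7 163.5] [0.6175 0.2976 0.058 ] sides 0.009 0.006 ang -44.3
blk 10 [136.2 186.8
[... 512 characters left out ...]
] [0.5409 0.0292 0.03  ] sides 0.054 0.079 ang -80.7
grey 448 [151.5 235.7] [0.4293 0.2834 0.03  ] sides 0.057 0.086 ang -84.9
grey 398 [142.4 175.8] [0.5895 0.3118 0.03  ] sides 0.084 0.064 ang -20.4
grey 108 [284.2 149.5] [ 0.6506 -0.0752  0.03  ] sides 0.036 0.039 ang -91.2
grey 103 [263.7 182.9] [ 0.5688 -0.0148  0.03  ] sides 0.015 0.11 ang -74.3
grey 74 [290.1 172.8] [ 0.5894 -0.0881  0.03  ] sides 0.027 0.023 ang -46.1
[[75, 92, 107], [76, 92, 107], [76, 93, 108], [77, 93, 108], [75, 90, 107], [75, 93, 106], [80, 96, 110], [78, 94, 111], [78, 94, 107], [76, 93, 108], [76, 90, 106], [76, 91, 109], [77, 94, 109], [77, 94, 109], [74, 90, 106], [75, 91, 106], [76, 94, 107], [79, 96, 110]]
```

View pics/crop.png

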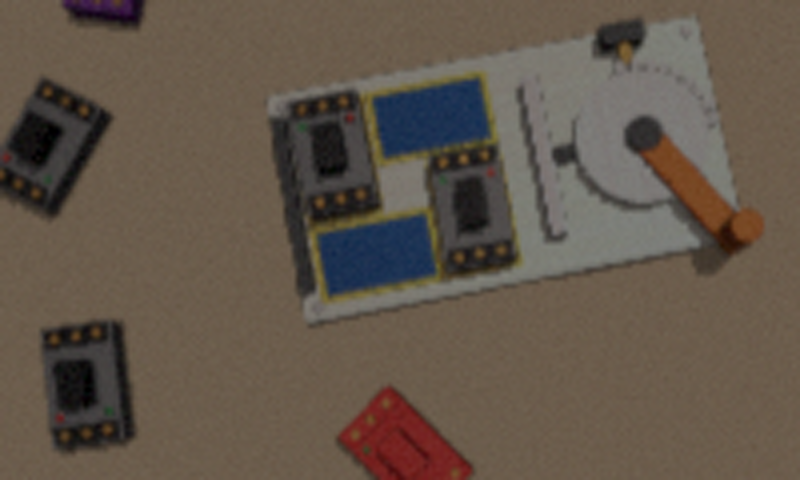

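The crop confirms two grey modules with black ribs. A's rib top is at about (0.588, 0.311), yaw about -28°. B's is at about (0.429, 0.283), yaw about 6°. The blue centres are 101.4 mm apart (should be 101.5), so the fixture origin is (0.5602, 0.0742) and its yaw is 9.75°. Now I'll move to a close look above A.

```bash
cat >> h.py <<'E'
def chain(W,s=None):
    "W: list of (x,y,z,yawdeg) -> per-call shift and rotvec, each reckoned from the previous target"
    s=dict(s or r.get_state())
    for x,y,z,a in W:
        print((x,y,z,a),*[v.tolist() for v in go((x,y,z),np.radians(a),s,False)])
        s["tool_pos"]=np.array([x,y,z]);s["eef_rot"]=(R.from_euler("z",a,degrees=True)*R.from_euler("x",np.pi)).as_quat()
E
python3 -c "
from h import *
chain([(.36,-.41,.24,40),(.52,-.15,.24,75),(.58,.12,.22,115),(.588,.31,.2,152)])"
```

```text
(0.36, -0.41, 0.24, 40) [0.2596, -0.1445, -0.0018] [-0.0016, -0.0003, -0.4733]
(0.52, -0.15, 0.24, 75) [0.2897, -0.0963, -0.0] [0.0, 0.0, -0.6109]
(0.58, 0.12, 0.22, 115) [0.2763, -0.0119, 0.02] [0.0, 0.0, -0.6981]
(0.588, 0.31, 0.2, 152) [0.1688, 0.0875, 0.02] [0.0, 0.0, -0.6458]
```

Emit:
carry_out:
  plan:
    - {"rot": [0, 0, -0.473], "xyz": [0.26, -0.144, -0.002], "grip": 110}
    - {"rot": [0, 0, -0.473], "xyz": [0.26, -0.144, -0.002], "grip": 110}
    - {"rot": [0, 0, -0.473], "xyz": [0.26, -0.144, -0.002], "grip": 110}
    - {"rot": [0, 0, -0.473], "xyz": [0.26, -0.144, -0.002], "grip": 110}
    - {"rot": [0, 0, -0.473], "xyz": [0.26, -0.144, -0.002], "grip": 110}
    - {"rot": [0, 0, -0.473], "xyz": [0.26, -0.144, -0.002], "grip": 110}
    - {"rot": [0, 0, -0.473], "xyz": [0.26, -0.144, -0.002], "grip": 110}
    - {"rot": [0, 0, -0.473], "xyz": [0.26, -0.144, -0.002], "grip": 110}
  squeeze: 30

```text
clock: 0.77
tool_pos: [0.3683, -0.4036, 0.2411]
eef_rot: [0.938, 0.348, 0.003, -0.001]
contact_force: [-0.1, -0.0, 0.1]
opening: 0.568
finger_force: 0.0
```

Emit:
carry_out:
  plan:
    - {"rot": [0, 0, -0.611], "xyz": [0.29, -0.096, 0], "grip": 110}
    - {"rot": [0, 0, -0.611], "xyz": [0.29, -0.096, 0], "grip": 110}
    - {"rot": [0, 0, -0.611], "xyz": [0.29, -0.096, 0], "grip": 110}
    - {"rot": [0, 0, -0.611], "xyz": [0.29, -0.096, 0], "grip": 110}
    - {"rot": [0, 0, -0.611], "xyz": [0.29, -0.096, 0], "grip": 110}
    - {"rot": [0, 0, -0.611], "xyz": [0.29, -0.096, 0], "grip": 110}
    - {"rot": [0, 0, -0.611], "xyz": [0.29, -0.096, 0], "grip": 110}
    - {"rot": [0, 0, -0.611], "xyz": [0.29, -0.096, 0], "grip": 110}

```text
clock: 1.43
tool_pos: [0.5246, -0.1436, 0.2411]
eef_rot: [0.791, 0.612, 0.003, -0.001]
contact_force: [0.3, -0.1, -0.4]
opening: 0.569
finger_force: 0.0
```

Emit:
carry_out:
  plan:
    - {"rot": [0, 0, -0.698], "xyz": [0.226, -0.012, 0], "grip": 110}
    - {"rot": [0, 0, -0.698], "xyz": [0.226, -0.012, 0], "grip": 110}
    - {"rot": [0, 0, -0.698], "xyz": [0.226, -0.012, 0], "grip": 110}
    - {"rot": [0, 0, -0.698], "xyz": [0.226, -0.012, 0], "grip": 110}
    - {"rot": [0, 0, -0.698], "xyz": [0.226, -0.012, 0], "grip": 110}
    - {"rot": [0, 0, -0.698], "xyz": [0.226, -0.012, 0], "grip": 110}
    - {"rot": [0, 0, -0.698], "xyz": [0.226, -0.012, 0], "grip": 110}
    - {"rot": [0, 0, -0.698], "xyz": [0.226, -0.012, 0], "grip": 110}

```text
clock: 2.1
tool_pos: [0.5679, 0.071, 0.2402]
eef_rot: [0.537, 0.844, -0.0, -0.0]
contact_force: [0.1, -0.6, -0.3]
opening: 0.566
finger_force: 0.0
```

```bash
python3 - <<'E'
from h import *
import pickle
s=r.get_state();im=r.snapshot("wrist")[:,:,::-1].copy();cv2.imwrite("pics/w1.png",im);pickle.dump(s,open("w1.pkl","wb"))
print(s["tool_pos"],np.degrees(yaw(s)))
c=cam("wrist",s);H,S,V=cv2.split(cv2.cvtColor(im,cv2.COLOR_BGR2HSV))
for ar,ce,re in blobs(im,(H>95)&(H<125)&(S>120),300):
    b=ray(c,cv2.boxPoints(re),.012);e=b[1]-b[0];f=b[2]-b[1]
    print(ar,ce,ray(c,re[0],.012)[0].round(4),np.linalg.norm(e).round(4),np.linalg.norm(f).round(4),np.degrees(np.arctan2(e[1],e[0])).round(2))
E
```

```text
[0.56787926 0.07096287 0.2402198 ] 115.04695639187199
2117 [222.03164856 130.78082192] [0.5119 0.0928 0.012 ] 0.0735 0.0408 98.37
1792 [278.30412946 191.34040179] [0.6069 0.0541 0.012 ] 0.0728 0.0406 99.88
```

View pics/w1.png

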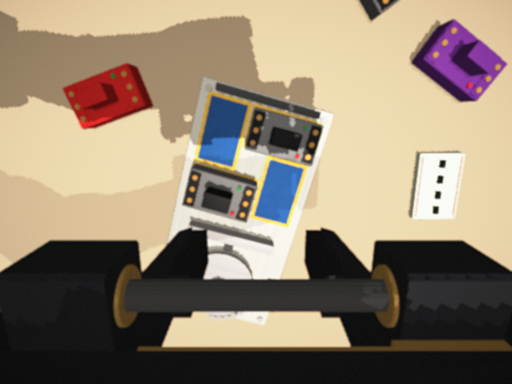

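The wrist view shows both blue places at (222,131) and (278,191) and the set modules at (285,135) and (220,190), with purple and red look-alikes outside the plate. It agrees with the top view within 1.5 mm, so I take origin (0.560, 0.0738), yaw 9.8°. On to A.

```bash
python3 -c "
from h import *
chain([(.588,.311,.18,152)])"
```

```text
(0.588, 0.311, 0.18, 152) [0.2112, 0.1202, 0.0597] [-0.0022, 0.0004, -0.6479]
```

Emit:
carry_out:
  plan:
    - {"rot": [0, 0, -0.648], "xyz": [0.211, 0.12, 0.06], "grip": 110}
    - {"rot": [0, 0, -0.648], "xyz": [0.211, 0.12, 0.06], "grip": 110}
    - {"rot": [0, 0, -0.648], "xyz": [0.211, 0.12, 0.06], "grip": 110}
    - {"rot": [0, 0, -0.648], "xyz": [0.211, 0.12, 0.06], "grip": 110}
    - {"rot": [0, 0, -0.648], "xyz": [0.211, 0.12, 0.06], "grip": 110}
    - {"rot": [0, 0, -0.648], "xyz": [0.211, 0.12, 0.06], "grip": 110}
    - {"rot": [0, 0, -0.648], "xyz": [0.211, 0.12, 0.06], "grip": 110}
    - {"rot": [0, 0, -0.648], "xyz": [0.211, 0.12, 0.06], "grip": 110}

```text
clock: 2.82
tool_pos: [0.5871, 0.3126, 0.1794]
eef_rot: [0.241, 0.971, -0.001, -0.001]
contact_force: [0.9, -0.3, -0.5]
opening: 0.571
finger_force: 0.0
```

```bash
cat >> h.py <<'E'
def rib(name,save,z=.058,pt=None):
    "rib top: darkest blob near the expected point; terminals give the yaw"
    import time
    s=r.get_state();im=r.snapshot("wrist")[:,:,::-1].copy();cv2.imwrite(save,im)
    c=cam("wrist",s);H,S,V=cv2.split(cv2.cvtColor(im,cv2.COLOR_BGR2HSV))
    print("tool",s["tool_pos"].round(4),np.degrees(yaw(s)).round(2),"expect px",proj(c,[*pt,z]).round(0))
    g=(H>8)&(H<28)&(S>110)&(V>90)
    for nm,m,zz,a in(("dark",V<45,z,150),("gold",g,z-.028,12)):
        for ar,ce,re in blobs(im,m,a):
            P=ray(c,re[0],zz)[0]
            if np.hypot(*(P[:2]-pt))>.07: continue
            b=ray(c,cv2.boxPoints(re),zz);e=b[1]-b[0];f=b[2]-b[1]
            print(nm,ar,ce.round(1),P.round(4),np.linalg.norm(e).round(4),np.linalg.norm(f).round(4),np.degrees(np.arctan2(e[1],e[0])).round(1))
E
python3 -c "
from h import *
rib('A','pics/wA.png',pt=(.588,.311))"
```

```text
tool [0.5871 0.3126 0.1794] 152.14 expect px [[255. 190.]]
dark 5165 [255.8 261.1] [0.6473 0.2805 0.058 ] 0.2355 0.0592 62.2
dark 339 [261.  152.3] [0.5604 0.3313 0.058 ] 0.0365 0.0105 62.2
gold 49 [273.4 215.5] [0.627  0.3113 0.03  ] 0.0071 0.0075 62.2
gold 48 [245.8 215. ] [0.6132 0.2863 0.03  ] 0.0071 0.0065 62.2
gold 48 [259.4 215.2] [0.6203 0.2987 0.03  ] 0.0071 0.0075 62.2
gold 34 [275.4 152.3] [0.5703 0.3423 0.03  ] 0.0048 0.0058 62.2
gold 30 [261.1 151.7] [0.5634 0.3299 0.03  ] 0.0054 0.0048 107.2
gold 27 [246.1 151.5] [0.5566 0.3174 0.03  ] 0.0048 0.0047 106.8
```

View pics/wA.png

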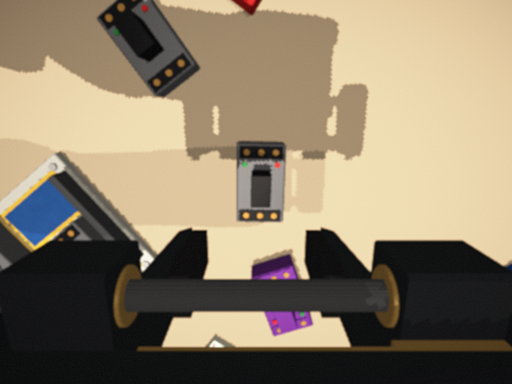

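View: A's rib is at (261,187), the gold rows are at rows 152 and 215, and it is upright in the picture. B is at (145,40).

```bash
python3 - <<'E'
from h import *
s=r.get_state();c=cam("wrist",s);im=cv2.imread("pics/wA.png");g=cv2.cvtColor(im,cv2.COLOR_BGR2GRAY)
print(g[140:226:2,236:290:3])
# body top outline: corners of grey box if projected
for P in[(.5918,.3143),(.588,.311)]:
    d=np.array([np.cos(np.radians(151.3)),np.sin(np.radians(151.3))]);n=np.array([-d[1],d[0]])
    Q=[[*(P+a*.015*d+b*.009*n),.058] for a in(-1,1) for b in(-1,1)]+[[*(P+a*.04*d+b*.024*n),.03] for a in(-1,1) for b in(-1,1)]
    print(proj(c,Q).round(0).tolist())
E
```

```text
[[144 127 123 124 124 127 129 130 130 133 137 136 135 136 142 143 147 147]
 [122  64  55  55  56  62  61  62  61  66  67  69  65  69  74  75 131 146]
 [119  76  74  72  73  68  68  67  68  66  65  64  63  63  64  62  91 143]
 [101  68  40  44  43  45  42  49  53  48  49  52  56  55  59  56  83 140]
 [ 91  61  21  42  33  21  24  24  42  30  24  26  23  38  25  24  86 144]
 [ 93  51  27  90  75  20  22  31 110  81  24  23  43 106  67  28  87 174]
 [ 92  48  27  93  89  20  18  37  99 100  23  24  66 126  98  25  88 194]
 [ 92  48  19  75  68  16  19  24  85  66  19  25  51 111  77  19  81 198]
 [ 91  49  17  27  23  16  18  18  34  24  16  23  19  48  23  19  75 198]
 [ 98  58  45  54  48  45  43  45  42  41  38  51  40  34  37  33  83 202]
 [144  94  80 125  78  84  85 110 101  91 114 123 101  73  92  96  95 200]
 [155  93 117 141 140 150 155 160 153 152 150 161 154 114 137 155 130 201]
 [152 117 133 144 160 163 131 116 107 115 103 138 155 138 124 157 137 201]
 [152 139 154 153 161 161  98  69  67  68  68  85 143 141 131 155 140 205]
 [154 157 163 162 162 156  85  68  65  66  67  80 
[... 1683 characters left out ...]
2  83 200 158  58  56 146 194  99  61  60 179 168  55 119 219 225]
 [166  86  97 199 162  57  57 163 197 110  63  70 199 188  57 123 220 224]
 [166  81  59 126  90  56  54 101 143  71  63  66 151 135  51 127 220 223]
 [174 119  97  88  84  87  91  86  77  74  81  83  79  73  71 142 222 225]
 [200 194 194 181 173 182 181 181 168 176 191 194 192 190 186 198 225 223]
 [202 203 202 201 201 201 204 205 217 221 225 226 224 225 225 224 223 224]]
[[272.0, 205.0], [252.0, 205.0], [273.0, 173.0], [253.0, 173.0], [285.0, 220.0], [238.0, 220.0], [288.0, 142.0], [238.0, 141.0]]
[[267.0, 203.0], [247.0, 203.0], [268.0, 171.0], [247.0, 171.0], [280.0, 219.0], [233.0, 218.0], [283.0, 140.0], [233.0, 139.0]]
```

```bash
python3 -c "
from h import *
chain([(.592,.3138,.035,151.3)])"
```

```text
(0.592, 0.3138, 0.035, 151.3) [-0.0015, 0.0054, 0.1448] [-0.0029, 0.0008, 0.0119]
```

Emit:
carry_out:
  plan:
    - {"rot": [-0.003, 0.001, 0.012], "xyz": [-0.001, 0.005, 0.035], "grip": 110}
    - {"rot": [-0.003, 0.001, 0.012], "xyz": [-0.001, 0.005, 0.07], "grip": 110}
    - {"rot": [-0.003, 0.001, 0.012], "xyz": [-0.001, 0.005, 0.105], "grip": 110}
    - {"rot": [-0.003, 0.001, 0.012], "xyz": [-0.001, 0.005, 0.125], "grip": 110}
    - {"rot": [-0.003, 0.001, 0.012], "xyz": [-0.001, 0.005, 0.138], "grip": 110}
    - {"rot": [-0.003, 0.001, 0.012], "xyz": [-0.001, 0.005, 0.1445], "grip": 110}
    - {"rot": [-0.003, 0.001, 0.012], "xyz": [-0.001, 0.005, 0.1445], "grip": 150}
    - {"rot": [-0.003, 0.001, 0.012], "xyz": [-0.001, 0.005, 0.1445], "grip": 255}

```text
clock: 3.53
tool_pos: [0.5921, 0.3158, 0.0375]
eef_rot: [0.248, 0.969, 0.002, 0.001]
contact_force: [0.3, -0.8, -0.6]
opening: 0.44
finger_force: 0.0
```

Emit:
carry_out:
  plan:
    - {"rot": [0, 0, 0], "xyz": [0, 0, 0], "grip": 255}
    - {"rot": [0, 0, 0], "xyz": [0, 0, 0], "grip": 255}
    - {"rot": [0, 0, 0], "xyz": [0, 0, 0], "grip": 255}
    - {"rot": [0, 0, 0], "xyz": [0, 0, 0], "grip": 255}
    - {"rot": [0, 0, 0], "xyz": [0, 0, 0], "grip": 255}

```text
clock: 3.95
tool_pos: [0.5914, 0.3159, 0.0373]
eef_rot: [0.247, 0.969, 0.001, 0.0]
contact_force: [-2.2, -2.8, 6.0]
opening: 0.201
finger_force: 30.0
```

```bash
python3 -c "
from h import *
chain([(.5914,.3159,.10,151.3),(.605,.055,.15,99.8)])"
```

```text
(0.5914, 0.3159, 0.1, 151.3) [-0.0, 0.0002, -0.0627] [0.0028, 0.0002, 0.002]
(0.605, 0.055, 0.15, 99.8) [-0.1372, -0.2223, -0.05] [0.0, -0.0, 0.8988]
```

Emit:
carry_out:
  plan:
    - {"rot": [0, 0, 0], "xyz": [0, 0, -0.03], "grip": 255}
    - {"rot": [0, 0, 0], "xyz": [0, 0, -0.063], "grip": 255}
    - {"rot": [0, 0, 0], "xyz": [0, 0, -0.09], "grip": 255}
  squeeze: 40

```text
clock: 4.2
tool_pos: [0.5906, 0.3161, 0.1272]
eef_rot: [0.247, 0.969, 0.002, -0.0]
contact_force: [0.6, 0.4, -2.2]
opening: 0.198
finger_force: 40.0
```

Emit:
carry_out:
  plan:
    - {"rot": [0, 0, 0.9], "xyz": [-0.137, -0.222, -0.023], "grip": 255}
    - {"rot": [0, 0, 0.9], "xyz": [-0.137, -0.222, -0.023], "grip": 255}
    - {"rot": [0, 0, 0.9], "xyz": [-0.137, -0.222, -0.023], "grip": 255}
    - {"rot": [0, 0, 0.9], "xyz": [-0.137, -0.222, -0.023], "grip": 255}
    - {"rot": [0, 0, 0.9], "xyz": [-0.137, -0.222, -0.023], "grip": 255}
    - {"rot": [0, 0, 0.9], "xyz": [-0.137, -0.222, -0.023], "grip": 255}
    - {"rot": [0, 0, 0.9], "xyz": [-0.137, -0.222, -0.023], "grip": 255}
    - {"rot": [0, 0, 0.9], "xyz": [-0.137, -0.222, -0.023], "grip": 255}

```text
clock: 4.87
tool_pos: [0.6053, 0.0476, 0.148]
eef_rot: [0.649, 0.761, -0.001, 0.001]
contact_force: [0.7, 0.4, -3.7]
opening: 0.203
finger_force: 40.0
```

Emit:
carry_out:
  plan:
    - {"rot": [0, 0, 0], "xyz": [0, 0, 0], "grip": 255}
    - {"rot": [0, 0, 0], "xyz": [0, 0, 0], "grip": 255}

```text
clock: 5.03
tool_pos: [0.6047, 0.0572, 0.1483]
eef_rot: [0.642, 0.766, 0.002, -0.001]
contact_force: [-0.5, 0.4, -4.0]
opening: 0.2
finger_force: 40.0
```

```bash
python3 - <<'E'
from h import *
import pickle
s=r.get_state();im=r.snapshot("wrist")[:,:,::-1].copy();cv2.imwrite("pics/w2.png",im);pickle.dump(s,open("w2.pkl","wb"))
print(s["tool_pos"],np.degrees(yaw(s)),s["contact_force"],s["opening"])
E
```

```text
[0.60474283 0.0571789  0.1483022 ] 100.06525243598735 [-0.48728571  0.37605865 -4.01688072] 0.20026499693344982
```

View pics/w2.png

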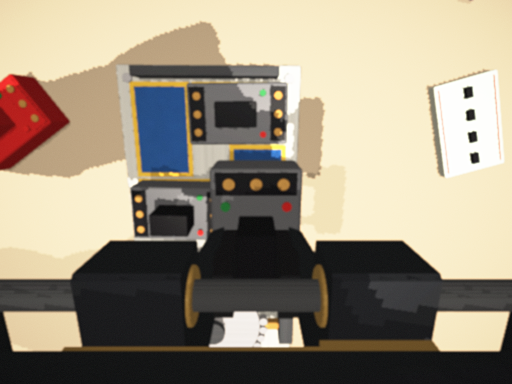

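The view shows the held module centred, with its terminals at row 184 and columns 229/256/283. The near-left place is fully visible at (162,130), set_2 is at (237,113) and set_1 at (170,212). I'll compute the in-hand offset and the plate fit from it.

```bash
python3 - <<'E'
from h import *
import pickle
s=pickle.load(open("w2.pkl","rb"));im=cv2.imread("pics/w2.png");c=cam("wrist",s)
H,S,V=cv2.split(cv2.cvtColor(im,cv2.COLOR_BGR2HSV))
for ar,ce,re in blobs(im,(H>95)&(H<125)&(S>120),300):
    b=ray(c,cv2.boxPoints(re),.012);e=b[1]-b[0];f=b[2]-b[1]
    print("blue",ar,ce.round(1),ray(c,re[0],.012)[0].round(4),np.linalg.norm(e).round(4),np.linalg.norm(f).round(4),np.degrees(np.arctan2(e[1],e[0])).round(2))
g=(H>8)&(H<28)&(S>110)&(V>90)
T=R.from_quat(s["eef_rot"])
for ar,ce,re in blobs(im,g,12):
    u,v=ce
    if 210<u<300 and 170<v<200: print("held, tool frame",ce.round(1),T.inv().apply(ray(c,ce,s["tool_pos"][2]-.0073)[0]-s["tool_pos"]).round(4))
    elif 130<u<300 and 80<v<240 and ar<200: print("set",ar,ce.round(1),ray(c,ce,.042)[0].round(4))
o=np.array([.5597,.0737]);a=np.radians(9.8);M=np.array([[np.cos(a),-np.sin(a)],[np.sin(a),np.cos(a)]])
for n,p in(("fr",(.043,-.027)),("nl",(-.043,.027)),("s2",(.027,.043)),("s1",(-.027,-.043))): print(n,(o+M@p).round(4))
E
```

```text
blue 3848 [161.8 128.5] [0.5116 0.0931 0.012 ] 0.042 0.0748 13.03
blue 408 [256.9 155. ] [0.6009 0.0855 0.012 ] 0.0405 0.0083 10.09
set 171 [176.8 179.8] [0.5372 0.0567 0.042 ]
held, tool frame [228.1 184.3] [ 0.0306 -0.0141  0.0074]
held, tool frame [283.2 184.1] [0.0306 0.0143 0.0075]
held, tool frame [255.7 184.1] [0.0306 0.0001 0.0074]
set 75 [277.7  94.9] [0.6079 0.1385 0.042 ]
set 71 [277.8 113.5] [0.6108 0.1247 0.042 ]
set 66 [139.1 213.9] [0.5083 0.0207 0.042 ]
set 65 [195.9  95.8] [0.5447 0.1266 0.042 ]
set 63 [140.2 229. ] [0.5103 0.0068 0.042 ]
set 62 [196.9 114.1] [0.5472 0.1129 0.042 ]
set 61 [197.9 132. ] [0.5498 0.0991 0.042 ]
set 61 [277.6 131.4] [0.6133 0.1108 0.042 ]
set 60 [138.  198.5] [0.5063 0.0344 0.042 ]
set 28 [203.4  82.1] [0.5492 0.1377 0.042 ]
set 17 [282.9 158.2] [0.6218 0.0902 0.042 ]
fr [0.6067 0.0544]
nl [0.5127 0.093 ]
s2 [0.579  0.1207]
s1 [0.5404 0.0267]
```

```bash
python3 -c "
from h import *
chain([(.6062,.0562,.062,99.9)])"
```

```text
(0.6062, 0.0562, 0.062, 99.9) [-0.0022, 0.0011, 0.0863] [0.001, -0.0049, 0.0037]
```

Emit:
carry_out:
  plan:
    - {"rot": [0.001, -0.005, 0.004], "xyz": [-0.002, 0.001, 0.02], "grip": 255}
    - {"rot": [0.001, -0.005, 0.004], "xyz": [-0.002, 0.001, 0.045], "grip": 255}
    - {"rot": [0.001, -0.005, 0.004], "xyz": [-0.002, 0.001, 0.065], "grip": 255}
    - {"rot": [0.001, -0.005, 0.004], "xyz": [-0.002, 0.001, 0.08], "grip": 255}
    - {"rot": [0.001, -0.005, 0.004], "xyz": [-0.002, 0.001, 0.086], "grip": 255}
    - {"rot": [0.001, -0.005, 0.004], "xyz": [-0.002, 0.001, 0.086], "grip": 255}
    - {"rot": [0.001, -0.005, 0.004], "xyz": [-0.002, 0.001, 0.086], "grip": 255}
    - {"rot": [0.001, -0.005, 0.004], "xyz": [-0.002, 0.001, 0.086], "grip": 255}

```text
clock: 5.75
tool_pos: [0.6073, 0.0548, 0.0635]
eef_rot: [0.645, 0.764, 0.0, 0.001]
contact_force: [0.8, 0.5, -3.0]
opening: 0.2
finger_force: 40.0
```

```bash
python3 -c "
from h import *
chain([(.6062,.0562,.0493,99.9)])"
```

```text
(0.6062, 0.0562, 0.0493, 99.9) [0.0016, -0.0009, 0.0141] [0.0021, 0.0015, -0.0037]
```

Emit:
carry_out:
  plan:
    - {"rot": [0.002, 0.001, -0.004], "xyz": [0.0015, -0.001, 0.005], "grip": 255}
    - {"rot": [0.002, 0.001, -0.004], "xyz": [0.0015, -0.001, 0.009], "grip": 255}
    - {"rot": [0.002, 0.001, -0.004], "xyz": [0.0015, -0.001, 0.012], "grip": 255}
    - {"rot": [0.002, 0.001, -0.004], "xyz": [0.0015, -0.001, 0.013], "grip": 255}
    - {"rot": [0.002, 0.001, -0.004], "xyz": [0.0015, -0.001, 0.014], "grip": 255}
    - {"rot": [0.002, 0.001, -0.004], "xyz": [0.0015, -0.001, 0.0145], "grip": 255}
    - {"rot": [0.002, 0.001, -0.004], "xyz": [0.0015, -0.001, 0.0145], "grip": 255}

```text
clock: 6.33
tool_pos: [0.605, 0.055, 0.0493]
eef_rot: [0.644, 0.765, -0.001, 0.0]
contact_force: [-2.9, -1.2, 8.6]
opening: 0.2
finger_force: 40.0
```

Emit:
carry_out:
  plan:
    - {"rot": [0, 0, 0], "xyz": [0.001, 0.0014, -0.003], "grip": 255}
    - {"rot": [0, 0, 0], "xyz": [0.001, 0.0014, -0.002], "grip": 255}
    - {"rot": [0, 0, 0], "xyz": [0.001, 0.0014, -0.0005], "grip": 255}
    - {"rot": [0, 0, 0], "xyz": [0.001, 0.0014, 0], "grip": 255}
    - {"rot": [0, 0, 0], "xyz": [0.001, 0.0014, 0], "grip": 255}

```text
clock: 6.75
tool_pos: [0.6071, 0.0566, 0.0493]
eef_rot: [0.644, 0.765, -0.001, 0.0]
contact_force: [-1.9, -2.0, 10.9]
opening: 0.203
finger_force: 40.0
```

Emit:
carry_out:
  plan:
    - {"rot": [0, 0, 0], "xyz": [0, 0, 0], "grip": 165}
    - {"rot": [0, 0, 0], "xyz": [0, 0, 0], "grip": 165}
    - {"rot": [0, 0, 0], "xyz": [0, 0, 0], "grip": 165}
    - {"rot": [0, 0, 0], "xyz": [0, 0, -0.02], "grip": 165}
    - {"rot": [0, 0, 0], "xyz": [0, 0, -0.06], "grip": 165}
    - {"rot": [0, 0, 0], "xyz": [0, 0, -0.1], "grip": 110}
    - {"rot": [0, 0, 0], "xyz": [0, 0, -0.13], "grip": 110}
    - {"rot": [0, 0, 0], "xyz": [0, 0, -0.13], "grip": 110}

```text
clock: 7.42
tool_pos: [0.6106, 0.0581, 0.1841]
eef_rot: [0.644, 0.765, 0.004, 0.003]
contact_force: [0.1, 0.0, 0.2]
opening: 0.551
finger_force: 0.0
```

```bash
python3 - <<'E'
from h import *
import pickle
s=r.get_state();im=r.snapshot("wrist")[:,:,::-1].copy();cv2.imwrite("pics/w3.png",im)
c=cam("wrist",s);H,S,V=cv2.split(cv2.cvtColor(im,cv2.COLOR_BGR2HSV))
print(s["tool_pos"],np.degrees(yaw(s)))
for ar,ce,re in blobs(im,(H>95)&(H<125)&(S>120),300):
    b=ray(c,cv2.boxPoints(re),.012);e=b[1]-b[0];f=b[2]-b[1]
    print("blue",ar,ce.round(1),ray(c,re[0],.012)[0].round(4),np.linalg.norm(e).round(4),np.linalg.norm(f).round(4),np.degrees(np.arctan2(e[1],e[0])).round(2))
for ar,ce,re in blobs(im,(H>8)&(H<28)&(S>110)&(V>90),12):
    P=ray(c,ce,.042)[0]
    if ar<150 and np.hypot(*(P[:2]-[.56,.074]))<.11: print(ar,ce.round(1),P.round(4))
chain([(.43,.283,.18,186)])
E
```

```text
[0.61059618 0.0580646  0.18408383] 99.8246256585386
blue 3053 [164.5 126.2] [0.5118 0.0928 0.012 ] 0.0415 0.0756 13.12
62 [266.6  96. ] [0.6079 0.1385 0.042 ]
55 [143.9 187.8] [0.5061 0.0349 0.042 ]
54 [210.6 189. ] [0.5698 0.0446 0.042 ]
53 [205.8  84.7] [0.5529 0.1386 0.042 ]
52 [250.4 151.2] [0.6017 0.0872 0.042 ]
52 [145.1 201.8] [0.5084 0.0209 0.042 ]
52 [211.4 216.5] [0.5743 0.0167 0.042 ]
51 [264.7 216.4] [0.6265 0.0258 0.042 ]
50 [146.4 215.6] [0.5107 0.0069 0.042 ]
50 [236.5 216.4] [0.5989 0.0211 0.042 ]
50 [250.5 216.4] [0.6126 0.0234 0.042 ]
49 [211. 203.] [0.5721 0.0305 0.042 ]
47 [266.8 112.4] [0.6106 0.1246 0.042 ]
46 [195.   96.9] [0.5447 0.1267 0.042 ]
44 [195.9 113.2] [0.5472 0.1128 0.042 ]
43 [266.9 127.9] [0.6131 0.111  0.042 ]
43 [196.9 128.9] [0.5498 0.0991 0.042 ]
40 [235.2 151.2] [0.5877 0.0849 0.042 ]
38 [265.2 151.3] [0.6155 0.0895 0.042 ]
(0.43, 0.283, 0.18, 186) [0.2529, -0.1379, 0.0003] [0.0038, 0.0045, -1.504]
```

View pics/w3.png

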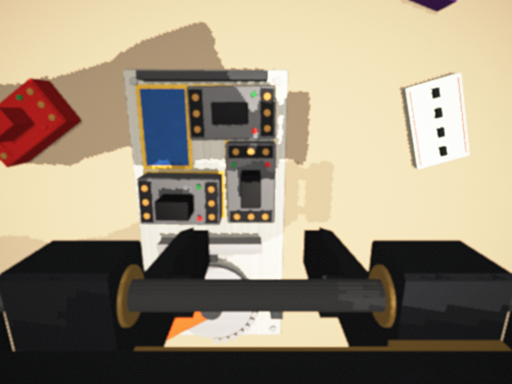

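A is in place at about (0.607, 0.055), but its gap to set_2 is only about 3 mm instead of 6. It sits about 2 mm too far in +y, so I'll re-grip and shift it 2 mm.

Emit:
carry_out:
  plan:
    - {"rot": [0, 0, 0], "xyz": [0, 0, 0.03], "grip": 165}
    - {"rot": [0, 0, 0], "xyz": [0, 0, 0.065], "grip": 165}
    - {"rot": [0, 0, 0], "xyz": [0, 0, 0.1], "grip": 165}
    - {"rot": [0, 0, 0], "xyz": [0, 0, 0.12], "grip": 165}
    - {"rot": [0, 0, 0], "xyz": [0, 0, 0.13], "grip": 165}
    - {"rot": [0, 0, 0], "xyz": [0, 0, 0.13], "grip": 165}
    - {"rot": [0, 0, 0], "xyz": [0, 0, 0.13], "grip": 255}
    - {"rot": [0, 0, 0], "xyz": [0, 0, 0.13], "grip": 255}

```text
clock: 8.13
tool_pos: [0.6072, 0.0567, 0.0488]
eef_rot: [0.644, 0.765, -0.0, 0.0]
contact_force: [0.1, 0.3, 1.6]
opening: 0.226
finger_force: 0.0
```

Emit:
carry_out:
  plan:
    - {"rot": [0, 0, 0], "xyz": [0, 0, 0], "grip": 255}
    - {"rot": [0, 0, 0], "xyz": [0, 0, 0], "grip": 255}

```text
clock: 8.3
tool_pos: [0.607, 0.0566, 0.049]
eef_rot: [0.644, 0.765, -0.0, 0.0]
contact_force: [-1.0, -0.0, 1.1]
opening: 0.2
finger_force: 40.0
```

Emit:
carry_out:
  plan:
    - {"rot": [0, 0, 0], "xyz": [0, 0, -0.003], "grip": 255}
    - {"rot": [0, 0, 0], "xyz": [-0.002, 0, -0.003], "grip": 255}
    - {"rot": [0, 0, 0], "xyz": [-0.002, 0, -0.003], "grip": 255}
    - {"rot": [0, 0, 0], "xyz": [-0.002, 0, -0.001], "grip": 255}
    - {"rot": [0, 0, 0], "xyz": [-0.002, 0, 0], "grip": 255}
    - {"rot": [0, 0, 0], "xyz": [-0.002, 0, 0], "grip": 255}

```text
clock: 8.8
tool_pos: [0.6069, 0.0539, 0.049]
eef_rot: [0.644, 0.765, -0.001, 0.0]
contact_force: [-2.4, -1.9, 7.3]
opening: 0.201
finger_force: 40.0
```

Emit:
carry_out:
  plan:
    - {"rot": [0, 0, 0], "xyz": [0, 0, 0], "grip": 165}
    - {"rot": [0, 0, 0], "xyz": [0, 0, 0], "grip": 165}
    - {"rot": [0, 0, 0], "xyz": [0, 0, 0], "grip": 165}
    - {"rot": [0, 0, 0], "xyz": [0, 0, -0.02], "grip": 165}
    - {"rot": [0, 0, 0], "xyz": [0, 0, -0.06], "grip": 165}
    - {"rot": [0, 0, 0], "xyz": [0, 0, -0.1], "grip": 110}
    - {"rot": [0, 0, 0], "xyz": [0, 0, -0.13], "grip": 110}

```text
clock: 9.38
tool_pos: [0.6077, 0.0551, 0.1805]
eef_rot: [0.644, 0.765, -0.0, 0.0]
contact_force: [1.1, -0.9, 0.1]
opening: 0.477
finger_force: 0.0
```

Emit:
carry_out:
  plan:
    - {"rot": [0, 0, -0.9], "xyz": [0.254, -0.138, 0], "grip": 110}
    - {"rot": [0, 0, -0.9], "xyz": [0.254, -0.138, 0], "grip": 110}
    - {"rot": [0, 0, -0.9], "xyz": [0.254, -0.138, 0], "grip": 110}
    - {"rot": [0, 0, -0.9], "xyz": [0.254, -0.138, 0], "grip": 110}
    - {"rot": [0, 0, -0.9], "xyz": [0.254, -0.138, 0], "grip": 110}
    - {"rot": [0, 0, -0.9], "xyz": [0.254, -0.138, 0], "grip": 110}
    - {"rot": [0, 0, -0.9], "xyz": [0.254, -0.138, 0], "grip": 110}
    - {"rot": [0, 0, -0.9], "xyz": [0.254, -0.138, 0], "grip": 110}

```text
clock: 10.05
tool_pos: [0.4216, 0.2898, 0.1792]
eef_rot: [0.238, 0.971, 0.003, -0.003]
contact_force: [-0.1, 0.5, 0.4]
opening: 0.569
finger_force: 0.0
```

Emit:
carry_out:
  plan:
    - {"rot": [0, 0, -0.6], "xyz": [0, 0, 0], "grip": 110}
    - {"rot": [0, 0, -0.6], "xyz": [0, 0, 0], "grip": 110}
    - {"rot": [0, 0, -0.6], "xyz": [0, 0, 0], "grip": 110}
    - {"rot": [0, 0, -0.6], "xyz": [0, 0, 0], "grip": 110}
    - {"rot": [0, 0, -0.6], "xyz": [0, 0, 0], "grip": 110}
    - {"rot": [0, 0, -0.6], "xyz": [0, 0, 0], "grip": 110}
    - {"rot": [0, 0, -0.6], "xyz": [0, 0, 0], "grip": 110}

```text
clock: 10.63
tool_pos: [0.4277, 0.281, 0.1777]
eef_rot: [-0.049, 0.999, -0.001, -0.001]
contact_force: [-0.0, -0.3, -0.6]
opening: 0.568
finger_force: 0.0
```

```bash
python3 -c "
from h import *
rib('B','pics/wB.png',pt=(.431,.284))"
```

```text
tool [0.4277 0.281  0.1777] -174.4 expect px [[259. 193.]]
dark 4926 [256.2 260.2] [0.4928 0.2875 0.058 ] 0.0556 0.2329 179.5
dark 428 [260.4 181. ] [0.422  0.2846 0.058 ] 0.0171 0.0249 100.1
dark 367 [259.8 151.7] [0.3947 0.2804 0.058 ] 0.0371 0.0104 95.6
gold 52 [261.5 215.5] [0.4619 0.2896 0.03  ] 0.0071 0.0075 95.6
gold 48 [247.8 216. ] [0.4639 0.2755 0.03  ] 0.0071 0.0064 95.6
gold 48 [275.5 215.2] [0.46   0.3036 0.03  ] 0.0071 0.0064 95.6
gold 30 [274.6 151.6] [0.3963 0.2953 0.03  ] 0.0048 0.0048 95.6
gold 29 [245.3 152.4] [0.4    0.2678 0.03  ] 0.0048 0.0048 95.6
gold 27 [259.9 152. ] [0.3979 0.2813 0.03  ] 0.0054 0.0047 140.6
```

View pics/wB.png

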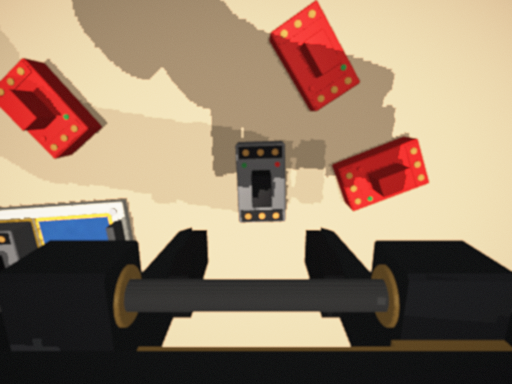

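B, the grey module, is at (261,183), surrounded only by red look-alikes. Its centre is (0.430, 0.2856), yaw 187.2°.

```bash
python3 -c "
from h import *
chain([(.430,.2856,.0365,187.2)])"
```

```text
(0.43, 0.2856, 0.0365, 187.2) [-0.003, 0.0044, 0.1413] [-0.001, -0.002, -0.0278]
```

Emit:
carry_out:
  plan:
    - {"rot": [-0.001, -0.002, -0.028], "xyz": [-0.003, 0.0045, 0.035], "grip": 110}
    - {"rot": [-0.001, -0.002, -0.028], "xyz": [-0.003, 0.0045, 0.07], "grip": 110}
    - {"rot": [-0.001, -0.002, -0.028], "xyz": [-0.003, 0.0045, 0.105], "grip": 110}
    - {"rot": [-0.001, -0.002, -0.028], "xyz": [-0.003, 0.0045, 0.125], "grip": 110}
    - {"rot": [-0.001, -0.002, -0.028], "xyz": [-0.003, 0.0045, 0.136], "grip": 110}
    - {"rot": [-0.001, -0.002, -0.028], "xyz": [-0.003, 0.0045, 0.141], "grip": 110}
    - {"rot": [-0.001, -0.002, -0.028], "xyz": [-0.003, 0.0045, 0.141], "grip": 150}
    - {"rot": [-0.001, -0.002, -0.028], "xyz": [-0.003, 0.0045, 0.141], "grip": 255}

```text
clock: 11.35
tool_pos: [0.4301, 0.2862, 0.0374]
eef_rot: [-0.064, 0.998, 0.0, 0.0]
contact_force: [0.2, 0.4, -0.7]
opening: 0.439
finger_force: 0.0
```

Emit:
carry_out:
  plan:
    - {"rot": [0, 0, 0], "xyz": [0, 0, 0], "grip": 255}
    - {"rot": [0, 0, 0], "xyz": [0, 0, 0], "grip": 255}
    - {"rot": [0, 0, 0], "xyz": [0, 0, 0], "grip": 255}
    - {"rot": [0, 0, 0], "xyz": [0, 0, 0], "grip": 255}
    - {"rot": [0, 0, 0], "xyz": [0, 0, 0], "grip": 255}

```text
clock: 11.77
tool_pos: [0.4303, 0.2861, 0.0377]
eef_rot: [-0.064, 0.998, 0.0, 0.001]
contact_force: [0.3, -0.3, 6.7]
opening: 0.201
finger_force: 40.0
```

```bash
python3 -c "
from h import *
chain([(.4303,.2861,.1377,187.2),(.512,.095,.148,140),(.512,.095,.148,99.8)])"
```

```text
(0.4303, 0.2861, 0.1377, 187.2) [-0.0001, 0.0, -0.1] [0.0004, 0.0015, 0.0033]
(0.512, 0.095, 0.148, 140) [-0.0571, -0.1998, -0.0103] [-0.0, -0.0, 0.8238]
(0.512, 0.095, 0.148, 99.8) [0.0, 0.0, 0.0] [0.0, -0.0, 0.7016]
```

Emit:
carry_out:
  plan:
    - {"rot": [0, 0, 0], "xyz": [0, 0, -0.03], "grip": 255}
    - {"rot": [0, 0, 0], "xyz": [0, 0, -0.065], "grip": 255}
    - {"rot": [0, 0, 0], "xyz": [0, 0, -0.1], "grip": 255}
    - {"rot": [0, 0, 0], "xyz": [0, 0, -0.1], "grip": 255}

```text
clock: 12.1
tool_pos: [0.4314, 0.2885, 0.1419]
eef_rot: [-0.065, 0.998, 0.003, 0.003]
contact_force: [0.7, 0.7, -2.4]
opening: 0.203
finger_force: 40.0
```

Emit:
carry_out:
  plan:
    - {"rot": [0, 0, 0.824], "xyz": [-0.057, -0.2, -0.01], "grip": 255}
    - {"rot": [0, 0, 0.824], "xyz": [-0.057, -0.2, -0.01], "grip": 255}
    - {"rot": [0, 0, 0.824], "xyz": [-0.057, -0.2, -0.01], "grip": 255}
    - {"rot": [0, 0, 0.824], "xyz": [-0.057, -0.2, -0.01], "grip": 255}
    - {"rot": [0, 0, 0.824], "xyz": [-0.057, -0.2, -0.01], "grip": 255}
    - {"rot": [0, 0, 0.824], "xyz": [-0.057, -0.2, -0.01], "grip": 255}
    - {"rot": [0, 0, 0.824], "xyz": [-0.057, -0.2, -0.01], "grip": 255}

```text
clock: 12.68
tool_pos: [0.5127, 0.0899, 0.1458]
eef_rot: [0.347, 0.938, -0.002, 0.0]
contact_force: [0.3, 1.0, -2.5]
opening: 0.199
finger_force: 40.0
```

Emit:
carry_out:
  plan:
    - {"rot": [0, 0, 0.702], "xyz": [0, 0, 0], "grip": 255}
    - {"rot": [0, 0, 0.702], "xyz": [0, 0, 0], "grip": 255}
    - {"rot": [0, 0, 0.702], "xyz": [0, 0, 0], "grip": 255}
    - {"rot": [0, 0, 0.702], "xyz": [0, 0, 0], "grip": 255}
    - {"rot": [0, 0, 0.702], "xyz": [0, 0, 0], "grip": 255}
    - {"rot": [0, 0, 0.702], "xyz": [0, 0, 0], "grip": 255}
    - {"rot": [0, 0, 0.702], "xyz": [0, 0, 0], "grip": 255}
    - {"rot": [0, 0, 0.702], "xyz": [0, 0, 0], "grip": 255}

```text
clock: 13.35
tool_pos: [0.5116, 0.0945, 0.1464]
eef_rot: [0.642, 0.767, -0.001, -0.0]
contact_force: [0.3, 0.2, -2.8]
opening: 0.2
finger_force: 40.0
```

```bash
python3 - <<'E'
from h import *
s=r.get_state();im=r.snapshot("wrist")[:,:,::-1].copy();cv2.imwrite("pics/w4.png",im)
c=cam("wrist",s);T=R.from_quat(s["eef_rot"]);H,S,V=cv2.split(cv2.cvtColor(im,cv2.COLOR_BGR2HSV))
print(s["tool_pos"],np.degrees(yaw(s)),s["contact_force"])
for ar,ce,re in blobs(im,(H>8)&(H<28)&(S>110)&(V>90),12):
    P=ray(c,ce,.042)[0];Q=T.inv().apply(ray(c,ce,s["tool_pos"][2]-.0077)[0]-s["tool_pos"])
    if abs(Q[0]-.032)<.006 and abs(Q[1])<.02: print("held",ce.round(1),Q.round(4))
    elif ar<150 and np.hypot(*(P[:2]-[.56,.074]))<.11: print(ar,ce.round(1),P.round(4))
chain([(.5119,.094,.063,99.7)])
E
```

```text
[0.51163874 0.09454991 0.14636579] 100.11434048142668 [ 0.26926169  0.21548618 -2.75999082]
held [228.2 181.5] [ 0.032  -0.014   0.0077]
held [283.2 181.5] [0.032  0.0143 0.0077]
held [255.6 181.4] [0.032  0.0001 0.0077]
106 [320.  223.4] [0.5714 0.0771 0.042 ]
70 [379.5 178.9] [0.6112 0.1245 0.042 ]
68 [381.2 162.1] [0.6086 0.1384 0.042 ]
68 [377.9 195.1] [0.6138 0.1107 0.042 ]
67 [372.6 222. ] [0.6161 0.0864 0.042 ]
65 [356.3 222. ] [0.6022 0.0839 0.042 ]
64 [340.2 221.9] [0.5884 0.0815 0.042 ]
57 [302.8 162.6] [0.5452 0.1266 0.042 ]
43 [303.2 195.8] [0.5517 0.0989 0.042 ]
35 [307.7 233.5] [0.563 0.066 0.042]
27 [303.8 179. ] [0.549  0.1132 0.042 ]
(0.5119, 0.094, 0.063, 99.7) [-0.0006, 0.0002, 0.0835] [-0.0009, 0.0006, 0.0072]
```

Emit:
carry_out:
  plan:
    - {"rot": [-0.001, 0, 0.007], "xyz": [-0.002, 0, 0.02], "grip": 255}
    - {"rot": [-0.001, 0, 0.007], "xyz": [-0.002, 0, 0.045], "grip": 255}
    - {"rot": [-0.001, 0, 0.007], "xyz": [-0.002, 0, 0.065], "grip": 255}
    - {"rot": [-0.001, 0, 0.007], "xyz": [-0.002, 0, 0.078], "grip": 255}
    - {"rot": [-0.001, 0, 0.007], "xyz": [-0.002, 0, 0.0835], "grip": 255}
    - {"rot": [-0.001, 0, 0.007], "xyz": [-0.002, 0, 0.0835], "grip": 255}
    - {"rot": [-0.001, 0, 0.007], "xyz": [-0.002, 0, 0.0835], "grip": 255}
    - {"rot": [-0.001, 0, 0.007], "xyz": [-0.002, 0, 0.0835], "grip": 255}

```text
clock: 14.07
tool_pos: [0.5131, 0.0931, 0.0642]
eef_rot: [0.646, 0.764, 0.001, 0.001]
contact_force: [-0.6, -0.3, -2.8]
opening: 0.204
finger_force: 40.0
```

```bash
python3 -c "
from h import *
chain([(.5121,.0926,.0497,99.8)])"
```

```text
(0.5121, 0.0926, 0.0497, 99.8) [-0.0003, -0.0011, 0.0145] [0.0026, -0.0002, -0.0037]
```

Emit:
carry_out:
  plan:
    - {"rot": [0.002, 0, -0.004], "xyz": [0, -0.0005, 0.005], "grip": 255}
    - {"rot": [0.002, 0, -0.004], "xyz": [0, -0.0005, 0.009], "grip": 255}
    - {"rot": [0.002, 0, -0.004], "xyz": [0, -0.0005, 0.012], "grip": 255}
    - {"rot": [0.002, 0, -0.004], "xyz": [0, -0.0005, 0.0135], "grip": 255}
    - {"rot": [0.002, 0, -0.004], "xyz": [0, -0.0005, 0.0145], "grip": 255}
    - {"rot": [0.002, 0, -0.004], "xyz": [0, -0.0005, 0.015], "grip": 255}
    - {"rot": [0.002, 0, -0.004], "xyz": [0, -0.0005, 0.015], "grip": 255}

```text
clock: 14.65
tool_pos: [0.5118, 0.0926, 0.0496]
eef_rot: [0.644, 0.765, -0.001, 0.0]
contact_force: [-2.4, -0.7, 10.7]
opening: 0.203
finger_force: 40.0
```

Emit:
carry_out:
  plan:
    - {"rot": [0, 0, 0], "xyz": [0, 0, 0], "grip": 165}
    - {"rot": [0, 0, 0], "xyz": [0, 0, 0], "grip": 165}
    - {"rot": [0, 0, 0], "xyz": [0, 0, 0], "grip": 165}
    - {"rot": [0, 0, 0], "xyz": [0, 0, -0.02], "grip": 165}
    - {"rot": [0, 0, 0], "xyz": [0, 0, -0.06], "grip": 165}
    - {"rot": [0, 0, 0], "xyz": [0, 0, -0.1], "grip": 110}
    - {"rot": [0, 0, 0], "xyz": [0, 0, -0.13], "grip": 110}
    - {"rot": [0, 0, 0], "xyz": [0, 0, -0.13], "grip": 110}

```text
clock: 15.32
tool_pos: [0.5155, 0.0942, 0.1836]
eef_rot: [0.644, 0.765, 0.004, 0.002]
contact_force: [0.8, 1.1, 0.5]
opening: 0.555
finger_force: 0.0
```

```bash
python3 - <<'E'
from h import *
s=r.get_state();im=r.snapshot("wrist")[:,:,::-1].copy();cv2.imwrite("pics/w5.png",im)
c=cam("wrist",s);H,S,V=cv2.split(cv2.cvtColor(im,cv2.COLOR_BGR2HSV))
print(s["tool_pos"],np.degrees(yaw(s)))
o=np.array([.5596,.0732]);a=np.radians(9.7);M=np.array([[np.cos(a),-np.sin(a)],[np.sin(a),np.cos(a)]])
for ar,ce,re in blobs(im,(H>8)&(H<28)&(S>110)&(V>90),12):
    P=ray(c,ce,.042)[0];f=M.T@(P[:2]-o)
    if ar<150 and np.hypot(*f)<.1: print(ar,ce.round(0),"fixture mm",(f*1e3).round(1))
E
```

```text
[0.5154575  0.09423031 0.18362185] 99.76419570949001
103 [255. 139.] fixture mm [-39.7  70.1]
98 [308. 212.] fixture mm [13.3 -1.3]
85 [289. 219.] fixture mm [-5.2 -8.9]
58 [250. 151.] fixture mm [-43.9  59.3]
57 [360. 154.] fixture mm [59.2 55.9]
56 [358. 183.] fixture mm [59.7 27.8]
55 [358. 169.] fixture mm [59.3 42. ]
54 [291. 184.] fixture mm [-4.8 26.8]
53 [339. 207.] fixture mm [43.6  3.5]
53 [354. 207.] fixture mm [58.   3.5]
53 [265. 215.] fixture mm [-29.8  -4.9]
52 [325. 207.] fixture mm [29.6  3.4]
52 [236. 216.] fixture mm [-57.8  -5. ]
52 [250. 216.] fixture mm [-43.9  -5. ]
50 [300. 239.] fixture mm [  6.  -30.1]
49 [236. 238.] fixture mm [-58.4 -29.2]
48 [299. 252.] fixture mm [  5.6 -44.3]
48 [298. 264.] fixture mm [  5.6 -58.4]
46 [236. 251.] fixture mm [-58.6 -43.2]
45 [265. 150.] fixture mm [-29.8  59.5]
44 [236. 263.] fixture mm [-58.8 -57.3]
43 [235. 150.] fixture mm [-58.1  59.5]
41 [291. 155.] fixture mm [-5.2 55.1]
40 [291. 170.] fixture mm [-5.  40.5]
```

View pics/w5.png

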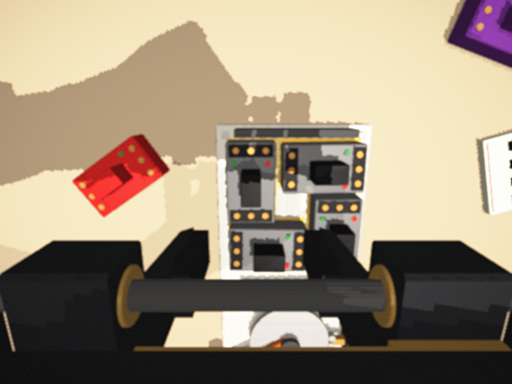

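All four are seated. Fixture coordinates from the terminals: B (-43.9, 27.2), A about (43.7, -28.9), set_1 (-26.5, -43.7), set_2 (27.2, 41.2), so every one is within about 2 mm. Now the lever.

```bash
python3 -c "
from h import *
chain([(.5183,-.1466,.20,45),(.5183,-.1466,.20,39.8)])"
```

```text
(0.5183, -0.1466, 0.2, 45) [-0.2373, -0.0365, -0.0193] [0.0049, -0.0034, 0.9557]
(0.5183, -0.1466, 0.2, 39.8) [0.0, 0.0, 0.0] [-0.0, -0.0, 0.0908]
```

Emit:
carry_out:
  plan:
    - {"rot": [0, 0, 0.956], "xyz": [-0.237, -0.0365, -0.019], "grip": 80}
    - {"rot": [0, 0, 0.956], "xyz": [-0.237, -0.0365, -0.019], "grip": 80}
    - {"rot": [0, 0, 0.956], "xyz": [-0.237, -0.0365, -0.019], "grip": 80}
    - {"rot": [0, 0, 0.956], "xyz": [-0.237, -0.0365, -0.019], "grip": 80}
    - {"rot": [0, 0, 0.956], "xyz": [-0.237, -0.0365, -0.019], "grip": 80}
    - {"rot": [0, 0, 0.956], "xyz": [-0.237, -0.0365, -0.019], "grip": 80}
    - {"rot": [0, 0, 0.956], "xyz": [-0.237, -0.0365, -0.019], "grip": 80}
    - {"rot": [0, 0, 0.956], "xyz": [-0.237, -0.0365, -0.019], "grip": 80}

```text
clock: 16.03
tool_pos: [0.5153, -0.1506, 0.1959]
eef_rot: [0.926, 0.377, -0.002, 0.0]
contact_force: [-0.1, 0.9, 0.7]
opening: 0.689
finger_force: 0.0
```

Emit:
carry_out:
  plan:
    - {"rot": [0, 0, 0.09], "xyz": [0, 0, 0], "grip": 80}
    - {"rot": [0, 0, 0.09], "xyz": [0, 0, 0], "grip": 80}
    - {"rot": [0, 0, 0.09], "xyz": [0, 0, 0], "grip": 80}

```text
clock: 16.28
tool_pos: [0.5159, -0.1469, 0.1963]
eef_rot: [0.94, 0.342, -0.002, -0.0]
contact_force: [0.1, 0.8, 0.0]
opening: 0.687
finger_force: 0.0
```

```bash
python3 - <<'E'
from h import *
s=r.get_state();im=r.snapshot("wrist")[:,:,::-1].copy();cv2.imwrite("pics/w6.png",im)
c=cam("wrist",s);H,S,V=cv2.split(cv2.cvtColor(im,cv2.COLOR_BGR2HSV))
print(s["tool_pos"],np.degrees(yaw(s)),s["contact_force"])
print("expected post top px",proj(c,[.5183,-.1466,.088]),"pivot",proj(c,[.5875,-.0891,.06]))
for ar,ce,re in blobs(im,(H>4)&(H<16)&(S>170)&(V>80),100): print(ar,ce,re)
E
```

```text
[ 0.515866   -0.14685736  0.19632117] 40.026186932813644 [0.10302258 0.79852108 0.01129347]
expected post top px [[257.30886121 189.22035154]] pivot [[257.9432951   80.68291535]]
2160 [257.96944444 147.77361111] ((258.0, 146.5), (107.0, 24.0), 90.0)
```

View pics/w6.png

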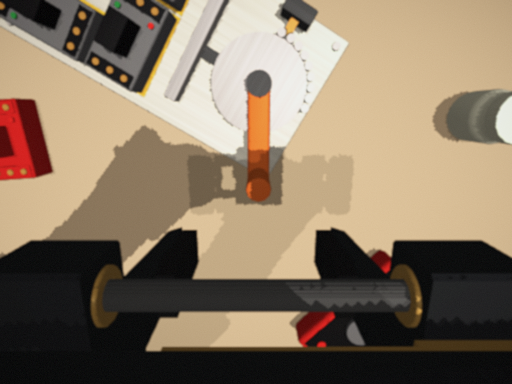

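The post at (258,189) and hub at (258,82) match the predicted pixels, so I'll descend and grip.

```bash
python3 -c "
from h import *
chain([(.5183,-.1466,.047,39.8)])"
```

```text
(0.5183, -0.1466, 0.047, 39.8) [0.0022, 0.0015, 0.1495] [-0.0014, 0.0023, 0.004]
```

Emit:
carry_out:
  plan:
    - {"rot": [0, 0, 0], "xyz": [0.002, 0.001, 0.035], "grip": 80}
    - {"rot": [0, 0, 0], "xyz": [0.002, 0.001, 0.07], "grip": 80}
    - {"rot": [0, 0, 0], "xyz": [0.002, 0.001, 0.105], "grip": 80}
    - {"rot": [0, 0, 0], "xyz": [0.002, 0.001, 0.13], "grip": 80}
    - {"rot": [0, 0, 0], "xyz": [0.002, 0.001, 0.144], "grip": 80}
    - {"rot": [0, 0, 0], "xyz": [0.002, 0.001, 0.149], "grip": 80}
    - {"rot": [0, 0, 0], "xyz": [0.002, 0.001, 0.149], "grip": 80}

```text
clock: 16.92
tool_pos: [0.5177, -0.146, 0.0471]
eef_rot: [0.94, 0.342, -0.002, -0.001]
contact_force: [0.2, -0.3, 0.3]
opening: 0.684
finger_force: 0.0
```

Emit:
carry_out:
  plan:
    - {"rot": [0, 0, 0], "xyz": [0, 0, 0], "grip": 140}
    - {"rot": [0, 0, 0], "xyz": [0, 0, 0], "grip": 140}
    - {"rot": [0, 0, 0], "xyz": [0, 0, 0], "grip": 255}
    - {"rot": [0, 0, 0], "xyz": [0, 0, 0], "grip": 255}
    - {"rot": [0, 0, 0], "xyz": [0, 0, 0], "grip": 255}
    - {"rot": [0, 0, 0], "xyz": [0, 0, 0], "grip": 255}
    - {"rot": [0, 0, 0], "xyz": [0, 0, 0], "grip": 255}
    - {"rot": [0, 0, 0], "xyz": [0, 0, 0], "grip": 255}
  squeeze: 25

```text
clock: 17.58
tool_pos: [0.5188, -0.1466, 0.0489]
eef_rot: [0.94, 0.341, -0.0, 0.0]
contact_force: [-0.6, 0.1, 4.3]
opening: 0.243
finger_force: 25.0
```

```bash
cat >> h.py <<'E'
PV=np.array([.5875,-.0891])
def lev():
    s=r.get_state();d=s["tool_pos"][:2]-PV;a=np.arctan2(d[1],d[0]);t=np.array([-np.sin(a),np.cos(a)])
    print("t",round(s["clock"],2),"radius",np.hypot(*d).round(4),"lever",round((a-np.radians(219.75)+np.pi)%(2*np.pi)-np.pi,4),"tool yaw",np.degrees(yaw(s)).round(2),"z",s["tool_pos"][2].round(4),"Ft",(s["contact_force"][:2]@t).round(2),"F",s["contact_force"].round(1),s["opening"].round(3))
    return s
E
python3 - <<'E'
from h import *
s=lev();psi=np.degrees(yaw(s));p=s["tool_pos"]-[*PV,0]
for th in(.2,.4,.6,.8):
    q=R.from_euler("z",th).apply(p)+[*PV,0];print(th,*[v.tolist() for v in go(q,np.radians(psi)+th,s)])
E
```

```text
Traceback (most recent call last):
  File "h.py", line 54, in lev
    print("t",round(s["clock"],2),"radius",np.hypot(*d).round(4),"lever",round((a-np.radians(219.75)+np.pi)%(2*np.pi)-np.pi,4),"tool yaw",np.degrees(yaw(s)).round(2),"z",s["tool_pos"][2].round(4),"Ft",(s["contact_force"][:2]@t).round(2),"F",s["contact_force"].round(1),s["opening"].round(3))
                                                                                                                                                                                                                                                                             ^^^^^^^^^^^^^^^^^^
AttributeError: 'float' object has no attribute 'round'
```

```bash
sed -i 's/,s\["opening"\].round(3))/,round(s["opening"],3))/' h.py
python3 - <<'E'
from h import *
s=lev();psi=np.degrees(yaw(s));p=s["tool_pos"]-[*PV,0]
for th in(.1,.2,.3,.4,.5,.6,.7,.8):
    q=R.from_euler("z",th).apply(p)+[*PV,0];print(th,*[v.tolist() for v in go(q,np.radians(psi)+th,s)])
E
```

```text
t 17.58 radius 0.0896 lever 0.0037 tool yaw 39.86 z 0.0489 Ft -0.46 F [-0.6  0.1  4.3] 0.243
0.1 [0.0005, 0.0089, 0.0] [0.0003, 0.0005, -0.1]
0.2 [0.0018, 0.0178, 0.0] [0.0003, 0.0005, -0.2]
0.3 [0.004, 0.0265, 0.0] [0.0003, 0.0005, -0.3]
0.4 [0.0071, 0.0349, 0.0] [0.0003, 0.0006, -0.4]
0.5 [0.011, 0.0429, 0.0] [0.0002, 0.0006, -0.5]
0.6 [0.0157, 0.0506, 0.0] [0.0002, 0.0006, -0.6]
0.7 [0.0212, 0.0577, 0.0] [0.0002, 0.0006, -0.7]
0.8 [0.0273, 0.0642, 0.0] [0.0001, 0.0006, -0.8]
```

Emit:
carry_out:
  plan:
    - {"rot": [0, 0, -0.05], "xyz": [0.0001, 0.0045, 0], "grip": 255}
    - {"rot": [0, 0, -0.1], "xyz": [0.0005, 0.0089, 0], "grip": 255}
    - {"rot": [0, 0, -0.15], "xyz": [0.001, 0.0134, 0], "grip": 255}
    - {"rot": [0, 0, -0.2], "xyz": [0.0018, 0.0178, 0], "grip": 255}
    - {"rot": [0, 0, -0.25], "xyz": [0.0028, 0.0222, 0], "grip": 255}
    - {"rot": [0, 0, -0.3], "xyz": [0.004, 0.0265, 0], "grip": 255}
    - {"rot": [0, 0, -0.3], "xyz": [0.004, 0.0265, 0], "grip": 255}
    - {"rot": [0, 0, -0.3], "xyz": [0.004, 0.0265, 0], "grip": 255}
  squeeze: 35

```text
clock: 18.25
tool_pos: [0.5353, -0.1616, 0.0486]
eef_rot: [0.878, 0.478, -0.002, -0.003]
contact_force: [-6.7, 4.7, 9.3]
opening: 0.237
finger_force: 35.0
```

```bash
python3 - <<'E'
from h import *
s=lev();psi=np.degrees(yaw(s));p=s["tool_pos"]-[*PV,0]
for th in(.1,.2,.3,.4,.45,.5):
    q=R.from_euler("z",th).apply(p)+[*PV,0];print(th,*[v.tolist() for v in go(q,np.radians(psi)+th,s)])
E
```

```text
t 18.25 radius 0.0893 lever 0.2531 tool yaw 57.15 z 0.0486 Ft -8.2 F [-6.7  4.7  9.3] 0.237
0.1 [-0.0, 0.0089, -0.0001] [-0.0076, 0.0012, -0.1]
0.2 [0.0009, 0.0178, -0.0001] [-0.0077, 0.0008, -0.2]
0.3 [0.0026, 0.0265, -0.0002] [-0.0077, 0.0004, -0.3]
0.4 [0.0053, 0.0351, -0.0003] [-0.0078, 0.0, -0.4]
0.45 [0.0069, 0.0392, -0.0003] [-0.0078, -0.0002, -0.45]
0.5 [0.0088, 0.0433, -0.0003] [-0.0078, -0.0004, -0.5]
```

Emit:
carry_out:
  plan:
    - {"rot": [0, 0, -0.05], "xyz": [0, 0.0045, 0], "grip": 255}
    - {"rot": [0, 0, -0.1], "xyz": [0.0002, 0.0089, 0], "grip": 255}
    - {"rot": [0, 0, -0.15], "xyz": [0.0005, 0.0134, 0], "grip": 255}
    - {"rot": [0, 0, -0.2], "xyz": [0.001, 0.0178, 0], "grip": 255}
    - {"rot": [0, 0, -0.25], "xyz": [0.0018, 0.0222, 0], "grip": 255}
    - {"rot": [0, 0, -0.3], "xyz": [0.0026, 0.0265, 0], "grip": 255}
    - {"rot": [0, 0, -0.35], "xyz": [0.004, 0.0308, 0], "grip": 255}
    - {"rot": [0, 0, -0.4], "xyz": [0.0053, 0.0351, 0], "grip": 255}

```text
clock: 18.92
tool_pos: [0.5648, -0.1756, 0.0484]
eef_rot: [0.765, 0.644, -0.004, -0.006]
contact_force: [-18.0, 9.1, 19.0]
opening: 0.237
finger_force: 35.0
```

Emit:
carry_out:
  plan:
    - {"rot": [0, 0, 0], "xyz": [0, 0, 0], "grip": 255}
    - {"rot": [0, 0, 0], "xyz": [0, 0, 0], "grip": 255}

```text
clock: 19.08
tool_pos: [0.5647, -0.1755, 0.0485]
eef_rot: [0.766, 0.643, -0.004, -0.006]
contact_force: [-12.6, 7.2, 16.2]
opening: 0.232
finger_force: 35.0
```

```bash
python3 - <<'E'
from h import *
s=lev();psi=np.degrees(yaw(s));p=s["tool_pos"]-[*PV,0]
for th in(.03,.06,.1,.15,.2):
    q=R.from_euler("z",th).apply(p)+[*PV,0];print(th,*[v.tolist() for v in go(q,np.radians(psi)+th,s)])
E
```

```text
t 19.08 radius 0.0893 lever 0.619 tool yaw 80.02 z 0.0485 Ft -14.02 F [-12.6   7.2  16.2] 0.232
0.03 [-0.0002, 0.0027, -0.0] [-0.0137, -0.0011, -0.03]
0.06 [-0.0003, 0.0054, -0.0001] [-0.0137, -0.0013, -0.06]
0.1 [-0.0003, 0.0089, -0.0001] [-0.0137, -0.0016, -0.1]
0.15 [-0.0001, 0.0134, -0.0002] [-0.0137, -0.0019, -0.15]
0.2 [0.0003, 0.0178, -0.0002] [-0.0136, -0.0023, -0.2]
```

Emit:
carry_out:
  plan:
    - {"rot": [0, 0, -0.03], "xyz": [0, 0.0027, -0.0007], "grip": 255}
    - {"rot": [0, 0, -0.06], "xyz": [0, 0.0054, -0.0015], "grip": 255}
    - {"rot": [0, 0, -0.09], "xyz": [0, 0.008, -0.0015], "grip": 255}
    - {"rot": [0, 0, -0.12], "xyz": [0, 0.0107, -0.0015], "grip": 255}
    - {"rot": [0, 0, -0.12], "xyz": [0, 0.0107, -0.0015], "grip": 255}
    - {"rot": [0, 0, -0.12], "xyz": [0, 0.0107, -0.0015], "grip": 255}

```text
clock: 19.58
tool_pos: [0.5769, -0.1774, 0.0488]
eef_rot: [0.725, 0.688, -0.003, -0.005]
contact_force: [-7.3, 6.0, 2.6]
opening: 0.237
finger_force: 34.9
```

```bash
python3 -c "
from h import *
lev()"
```

```text
t 19.58 radius 0.089 lever 0.7579 tool yaw 87.02 z 0.0488 Ft -7.95 F [-7.3  6.   2.6] 0.237
```

Emit:
carry_out:
  plan:
    - {"rot": [0, 0, -0.015], "xyz": [0, 0.0014, 0], "grip": 255}
    - {"rot": [0, 0, -0.03], "xyz": [0, 0.0027, 0], "grip": 255}
    - {"rot": [0, 0, -0.03], "xyz": [0, 0.0027, 0], "grip": 255}

```text
clock: 19.83
tool_pos: [0.5798, -0.1777, 0.0488]
eef_rot: [0.715, 0.7, -0.002, -0.005]
contact_force: [-7.4, 4.6, 5.1]
opening: 0.239
finger_force: 35.0
```

Emit:
carry_out:
  plan:
    - {"rot": [0, 0, -0.015], "xyz": [0, 0.0014, 0], "grip": 255}
    - {"rot": [0, 0, -0.02], "xyz": [0, 0.0018, 0], "grip": 255}
    - {"rot": [0, 0, -0.02], "xyz": [0, 0.0018, 0], "grip": 255}

```text
clock: 20.08
tool_pos: [0.5805, -0.1778, 0.0487]
eef_rot: [0.708, 0.706, -0.003, -0.005]
contact_force: [-9.1, 6.1, 4.8]
opening: 0.241
finger_force: 34.9
```

```bash
python3 -c "
from h import *
lev()"
```

```text
t 20.08 radius 0.089 lever 0.7988 tool yaw 89.86 z 0.0487 Ft -9.6 F [-9.1  6.1  4.8] 0.241
```

Emit:
carry_out:
  plan:
    - {"rot": [0, 0, -0.012], "xyz": [0, 0.0011, 0], "grip": 255}
    - {"rot": [0, 0, -0.025], "xyz": [0, 0.0022, 0], "grip": 255}
    - {"rot": [0, 0, -0.025], "xyz": [0, 0.0022, 0], "grip": 255}
    - {"rot": [0, 0, -0.025], "xyz": [0, 0.0022, 0], "grip": 255}

```text
clock: 20.42
tool_pos: [0.5814, -0.1779, 0.0487]
eef_rot: [0.699, 0.715, -0.004, -0.006]
contact_force: [-11.6, 6.1, 6.7]
opening: 0.24
finger_force: 35.0
```

```bash
python3 -c "
from h import *
lev()"
```

```text
t 20.42 radius 0.0891 lever 0.8081 tool yaw 91.24 z 0.0487 Ft -12.01 F [-11.6   6.1   6.7] 0.24
```

Emit:
carry_out:
  plan:
    - {"rot": [0, 0, -0.012], "xyz": [0, 0.0012, 0], "grip": 255}
    - {"rot": [0, 0, -0.025], "xyz": [0, 0.0025, 0], "grip": 255}
    - {"rot": [0, 0, -0.025], "xyz": [0, 0.0025, 0], "grip": 255}
    - {"rot": [0, 0, -0.025], "xyz": [0, 0.0025, 0], "grip": 255}

```text
clock: 20.75
tool_pos: [0.5822, -0.1781, 0.0486]
eef_rot: [0.691, 0.723, -0.005, -0.007]
contact_force: [-15.6, 6.6, 9.3]
opening: 0.24
finger_force: 35.0
```

```bash
python3 -c "
from h import *
lev()"
```

```text
t 20.75 radius 0.0892 lever 0.8171 tool yaw 92.61 z 0.0486 Ft -15.94 F [-15.6   6.6   9.3] 0.24
```

Emit:
carry_out:
  plan:
    - {"rot": [0, 0, -0.01], "xyz": [0, 0.001, 0], "grip": 255}
    - {"rot": [0, 0, -0.015], "xyz": [0, 0.002, 0], "grip": 255}
    - {"rot": [0, 0, -0.015], "xyz": [0, 0.002, 0], "grip": 255}
    - {"rot": [0, 0, -0.015], "xyz": [0, 0.002, 0], "grip": 255}
    - {"rot": [0, 0, -0.015], "xyz": [0, 0.002, 0], "grip": 255}
    - {"rot": [0, 0, -0.015], "xyz": [0, 0.002, 0], "grip": 255}

```text
clock: 21.25
tool_pos: [0.5828, -0.1782, 0.0485]
eef_rot: [0.686, 0.728, -0.006, -0.008]
contact_force: [-18.4, 6.2, 12.1]
opening: 0.238
finger_force: 35.0
```

```bash
python3 - <<'E'
from h import *
lev()
a=r.snapshot("top")[:,:,::-1].copy();cv2.imwrite("pics/top9.png",a)
c=cam("top");b=cv2.imread("pics/top0.png")
H,S,V=cv2.split(cv2.cvtColor(a,cv2.COLOR_BGR2HSV))
for f in(b,a):
    H,S,V=cv2.split(cv2.cvtColor(f,cv2.COLOR_BGR2HSV));m=np.zeros(V.shape,bool);m[130:240,190:330]=1
    m&=(H<14)&(H>4)&(S>150)&(V>70)
    for ar,ce,re in blobs(f,m,20): print(ar,ce.round(1),ray(c,ce,.04)[0].round(4))
# bar position: light bar strip profile along plate axis
for f in(b,a):
    P=[ray_uv for ray_uv in proj(c,[[.5596-.1694*y-.035*.9855,.0735+.9855*y-.035*.1694,.034] for y in np.arange(-.125,-.06,.0025)])]
    print(cv2.remap(cv2.cvtColor(f,cv2.COLOR_BGR2GRAY),np.float32(P)[:,:1],np.float32(P)[:,1:],1).ravel())
E
```

```text
t 21.25 radius 0.0892 lever 0.8241 tool yaw 93.44 z 0.0485 Ft -18.75 F [-18.4   6.2  12.1] 0.238
240 [304.9 188.2] [ 0.5455 -0.1253  0.04  ]
169 [306.3 173.6] [ 0.5849 -0.1306  0.04  ]
[113 123 124 124 123 124 123 124 125 121 119 118 117 103  72  75  90 120
 126 124 123 124 121  98  77  77]
[131 140 142 144 146 145 143 144 145 145 145 144 145 146 145 145 141 124
 136 137 138 133 103  71  73  89]
```

The lever's tool-based angle reads about 0.82 rad and the tangential force rose from about 8 N to 19 N across the notch, so the fourth click has passed. The clamp bar has advanced about 21 mm. The commanded angle is below 0.95, so it can't reach the fifth click. Handing in while still holding the post.

```bash
python3 -c "
from plant import r
print(r.finish_job())"
```

```text
the job is handed in; nothing more can be done
None
```

Both loose modules are on their outlines within about 2 mm, and the lever is held at its fourth click (about 0.82 rad). The job was handed in at about 21 s on the robot's clock, and the hand-in returned no verdict.

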